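# Unlock, tip and right the used-tube skip

## Robot

A 6-joint arm with a two-finger parallel gripper is mounted at the origin on a cart in front of the work surface, level with it; the furniture and walls round the work are solid. World frame = base frame: x ahead of the robot, y to its left, z up, the work surface at z = 0. Lengths are in m, angles in degrees, forces in N, time in s.
With the tool pointing down it reaches from about 0.25 to 0.725 m from the base axis. Payload 9.7 kg.
Tool frame: the origin (TCP) lies on the centre line of the jaws, within the pads' length; the fingertips stand 14 mm ahead of it and the grasp point (between the pads) lies 5 mm behind it; z points along the fingers, y is the line along which they close (so a half turn about z gives the same grasp; the last joint's range is limited). The gripper opens to 85 mm and grips with 20 to 120 N. Pads are 22 mm wide; open, the fingers measure 114 mm over their backs; the gripper's body (76 mm by 85 mm) begins 54 mm behind the grasp point. The pads swing forward as they close: fully open they stand 13 mm farther back than shut.
Start: joints at [70.588, 4.979, 10.078, 95.1, 0, 90], TCP at [0.183, 0.519, 0.245] pointing down, gripper open.
Joint ranges: [-179.16, 179.16], [-48.56, 103.87], [-65.8, 70.77], [-126.05, 130.52], [-82.76, 87.17], [-180, 180]. Speed limits (degrees/s): [127.2, 127.2, 147.25, 180, 180, 180].

## Interface

Orientations are given as [roll, pitch, yaw] about the fixed x, y, z axes, in that order (R = Rz(yaw) Ry(pitch) Rx(roll)).
In Python, from workcell import bot, camera, get_calibration, ticket gives the robot as it stands. The module is installed in compiled form; this text tells all that it offers.
- The arm moves only by the tool send_rows, never from a script. Its arguments are lists of equal length, an entry for each row: "linear": the shift along the tool's x, y, z in m, a list of three; "twist": the turn, a rotation vector about the tool's x, y, z in units of 10 degrees (1.0 is 10 degrees), a list of three; "gripper": the opening in per cent of the stroke, from 0 (shut) to 100 (fully open). In form: {"linear": [[x, y, z], ...], "twist": [[wx, wy, wz], ...], "gripper": [gripper, ...]}. A call has 1 to 8 rows; each row shifts and turns the commanded pose from where the row before left it, along the tool's axes as they then stand; what a row does not reach is not made up. A row lasts 1/8 s, in which the tool goes at most 62.5 mm and 10.7 degrees, less where a joint would pass 70% of its speed; a pose out of reach is approached as far as the arm can. A call with a gripper value outside its range is refused whole. The fingers move at their own pace and stop on an object; "grip_force" is the grip in N (left out, the last holds). Time passes only in rows, so rows that do not move let the fingers close. It gives the time, the measured TCP pose, the force, the opening and the grip force at its end, in the units of the state.
- bot.get_obs(): the state, without advancing time (a new reading comes with each control period).
- camera(name): name is "scene" or "top" or "wrist"; returns the picture (480x640x3 uint8, red, green, blue); there is no depth.
- get_calibration(name): a dict with "fx", "fy", "cx", "cy" (pixels), "origin" and "orientation" of the camera in the world; the wrist camera has in their place "hand_eye" (4x4, takes a point from camera to tool coordinates, whose origin is the TCP and whose axes are the flange's). Camera axes: x right, y down, z forward; pixel columns grow to the right and rows downward; lengths in m; the calibration is good to about 2 mm. The wrist camera is an equidistant fisheye: a pixel r from the principal point sees the ray r / f radians off the axis. A picture is of the moment at which its call begins: read the wrist's pose just before it. get_calibration takes no time and is no camera call.
- ticket.job_done(): hands the job in; it is judged then, once.
The state is a dict: "time": time; "q": joint angles; "qd": joint speeds; "joint_efforts": joint torques, N m; "ee_pos": TCP position; "tcp_rot": TCP orientation; "wrist_force": force on the tool from outside, world axes, zero at the start; "torque": the same for the moment, N m; "opening": finger opening in m; "grasp_force": force on a finger pad.
Only numpy, scipy, OpenCV 4.12 (cv2) and the standard library are available. Lean on these libraries where they do the work, as an engineer would, in place of code of your own. Each camera call takes 0.05 s, during which the arm holds its last target. There are 200 camera calls.

## Task

Empty the three used sample tubes from the small aluminium skip into the grey catch tray in front of it: draw the steel lock bar fully clear by its knob, since the skip is locked until then, and tip the skip by its grip bar right over until the tubes are out. Then ease the skip back fully upright without letting it slam, leaving all three tubes in the tray and the things standing round it where they are.

Things in the scene. Friction and masses are not known exactly. Their poses are not given: they have to be found in the camera images.
- tipper: Fixed bench stand (grey base plate, two bearing cheeks, grey open catch tray) with a small tipping skip. Origin on the bench straight below the middle of the skip's hinge. z up; x along the hinge and the lock bar (roughly away from the robot); y is the way the skip tips, towards the tray. Base plate x -100..100, y -170..30 mm; cheeks at x = +-74 mm, 140 mm high.
- skip_hinge (a point): Centre of the skip's hinge axis, 120 mm above the bench, on the stand (does not move); the axis runs along the stand's x.
- skip (a joint): Tip angle of the aluminium open skip, rad: 0 = upright on its rest stop, grows tipping to the tray (stand's +y), 1.75 = fully over, on its stop. 122 mm wide along the hinge; upright it spans stand y -58..65, z 106..186 mm. Top-heavy: it falls back from below about 0.5 rad, and beyond that falls over to the tray and stays. Little damping: let go there, it slams. Locked, it turns hardly 0.06 rad.
- skip_handle (a point): Centre of the skip's grip bar: round, black, 14 mm thick, parallel to the hinge, 122 mm long between two flat arms above the skip's back wall. Upright it is 50 mm behind (-y) and 130 mm above the hinge (250 mm over the bench); it swings with the skip at 139 mm radius; fully tipped 137 mm in front of and 26 mm above the hinge. The skip is 64 mm from it. It can turn between the fingers.
- lock_bar (a joint): Travel of the steel lock bar, m: slides along the stand's -x (roughly towards the robot). At 0 to 0.006 it lies over a lug on the skip's back and locks the skip; from 0.042 on the lug is free; 0.055 = drawn fully, at its stop. Friction about 2 N, stays where it is left.
- lock_knob (a point): Grip point on the lock bar's upright black knob: cylinder 18 mm thick, free 45 mm; this point is 18 mm below its top and 27 mm above the plate at its foot. With the bar home it is at stand x -25, y -143 mm, 164 mm above the bench; it moves with the bar. The bar's guides (y -115..-81 mm) are 145 mm high.
- tray_floor (a point): Centre of the inner floor of the grey catch tray of the stand, 4 mm above the bench; inside 222 mm along the stand's x by 232 mm along its y, walls 45 mm high.
- used_tube1_mid (a point): Middle of one of three used capped sample tubes (white cap and clear body, 92 mm long, 19 mm diameter, about 14 g), at first lying in the skip parallel to the hinge.
- used_tube2_mid (a point): Middle of one of three used capped sample tubes (white cap and clear body, 92 mm long, 19 mm diameter, about 14 g), at first lying in the skip parallel to the hinge.
- used_tube3_mid (a point): Middle of one of three used capped sample tubes (white cap and clear body, 92 mm long, 19 mm diameter, about 14 g), at first lying in the skip parallel to the hinge.
- dish: Bystander: clear culture dish, 58 mm diameter, 14 mm high, standing beside the stand; origin under its centre.
- marker: Bystander: marker pen, 135 mm long, lying beside the stand; origin under its centre.
- pot: Bystander: clear sample pot with white lid, 67 mm diameter, 68 mm high, standing beyond the stand; origin under its centre.
- timer1: Bystander: white bench timer, 60 x 64 x 18 mm, lying beyond the stand; origin under its centre.

How it is judged (in metres and radians):
On the way, in this order (a step that is already met when the one before it is completed fails the run):
1. the lock bar is drawn clear of the lug (0.042 m or more) with the skip still upright (value of joint lock_bar above 0.042 m and value of joint skip below 0.1 rad), for 0.1 s.
2. the skip is tipped over (beyond 1.4 rad) (value of joint skip above 1.4 rad), for 0.1 s.
3. the skip is back upright with the three tubes in the tray (value of joint skip below 0.06 rad and x of used_tube1_mid in the frame of tray_floor between -0.115 and 0.115 m and y of used_tube1_mid in the frame of tray_floor between -0.12 and 0.12 m and z of each of used_tube1_mid, used_tube2_mid, used_tube3_mid in the frame of tray_floor below 0.05 m and x of used_tube2_mid in the frame of tray_floor between -0.115 and 0.115 m and y of used_tube2_mid in the frame of tray_floor between -0.12 and 0.12 m and x of used_tube3_mid in the frame of tray_floor between -0.115 and 0.115 m and y of used_tube3_mid in the frame of tray_floor between -0.12 and 0.12 m), for 0.2 s.
At the end, for the whole second after the job is handed in: The skip stands upright (within 0.06 rad of its rest stop) and all three tubes lie inside the catch tray (all of step 3); the robot touches nothing.
It fails at once if the skip slams back onto its rest stop (faster than 1.7 rad/s backwards within 0.2 rad of upright) (value of joint skip below 0.2 rad and velocity of joint skip below -1.7 rad/s).
It fails at once if the dish beside the stand is shifted by more than 30 mm (distance of dish from where it was at the start of the episode above 0.03 m).
It fails at once if the marker beside the stand is shifted by more than 30 mm (distance of marker from where it was at the start of the episode above 0.03 m).
It fails at once if the pot beside the stand is shifted by more than 30 mm (distance of pot from where it was at the start of the episode above 0.03 m).
It fails at once if the timer beside the stand is shifted by more than 30 mm (distance of timer1 from where it was at the start of the episode above 0.03 m).
It also fails if it takes over 58 s, if anything falls off the work surface, if the arm or the gripper's body presses on something with over 40 N, if the wrist force passes 120 N, or if a joint passes its speed limit or range.

## Working session

There is one attempt and no reset: what is moved stays moved. The work goes in short steps, Python scripts to look and compute and a tool call to move; the robot and the scene stay as the last step left them, time stands still between calls to the robot, and variables do not carry over. Pictures are saved under pics/ and viewed, at most 10 in all, crops included, and the job is handed in when it is done.

Besides the shell and the picture viewer there is one more tool, called by a JSON object that holds its "method" and its "body", one argument or row to a line. send_rows: Moves the arm, as the interface text tells. Its arguments: {"type":"object","properties":{"linear":{"type":"array"},"twist":{"type":"array"},"gripper":{"type":"array"},"grip_force":{"type":"number"}},"required":["linear","twist","gripper"]}

```bash
mkdir -p pics
python3 - <<'E'
from workcell import bot,camera,get_calibration
import cv2
o=bot.get_obs();print({k:o[k] for k in('time','ee_pos','tcp_rot','opening')})
for n in('scene','top'):
    cv2.imwrite(f'pics/{n}0.png',camera(n)[:,:,::-1]);print(n,get_calibration(n))
print(get_calibration('wrist'))
E
```

```text
{'time': 0.0, 'ee_pos': array([0.18270843, 0.51855278, 0.24460519]), 'tcp_rot': array([-1.79926890e+02, -1.49051241e-03,  1.60588940e+02]), 'opening': 0.08524506762704821}
scene {'fx': 616.8272719760216, 'fy': 616.8272719760216, 'cx': 324.72658078012745, 'cy': 237.0540410540891, 'origin': array([ 0.09230891, -0.9844883 ,  0.67401971]), 'orientation': array([-115.12907543,    0.84338111,  -28.24398518])}
top {'fx': 473.14408460832453, 'fy': 473.14408460832453, 'cx': 318.19661713027864, 'cy': 232.2292082905156, 'origin': array([ 0.50467129, -0.00753066,  1.0136591 ]), 'orientation': array([-173.49244649,    1.30985051,  -89.44502063])}
{'fx': 371.64829954431775, 'fy': 371.64829954431775, 'cx': 322.4621782360979, 'cy': 242.6798835088093, 'hand_eye': array([[-1.00609267e-04, -9.53821151e-01, -3.00375102e-01,
         7.60032138e-02],
       [ 9.99999947e-01, -2.53948315e-06, -3.26881451e-04,
         2.53886105e-04],
       [ 3.11023644e-04, -3.00375119e-01,  9.53821100e-01,
        -1.28800312e-01],
       [ 0.00000000e+00,  0.00000000e+00,  0.00000000e+00,
         1.00000000e+00]])}
```

View pics/top0.png

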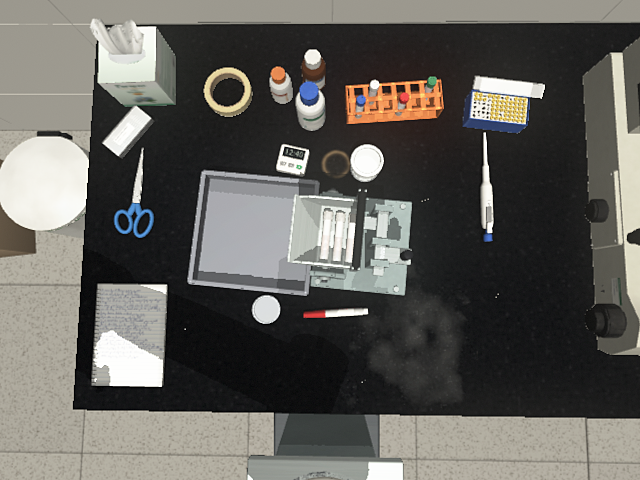

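View pics/scene0.png

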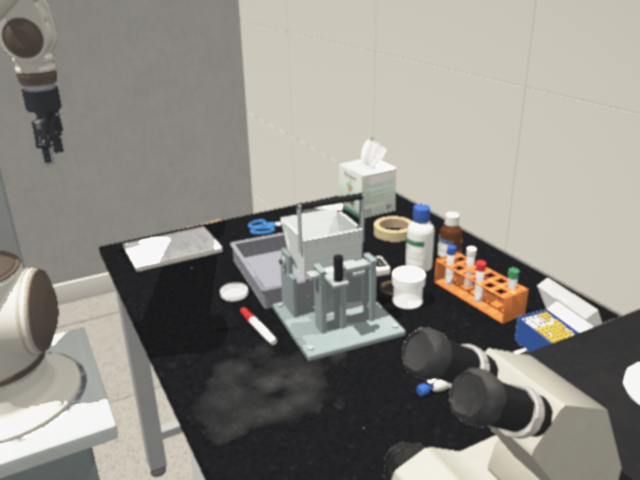

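The top view shows the stand centred near (350,240). The grip bar runs from (363,192) to (358,268), the knob is near (405,256), the dish at (266,309), the marker at (336,313), the pot at (367,162) and the timer at (292,158). I'll enlarge it for exact pixels.

Run:
```python
import cv2
a=cv2.imread('pics/top0.png')[170:310,180:420];cv2.imwrite('pics/topc.png',cv2.resize(a,(792,462),interpolation=cv2.INTER_CUBIC))
```

```text
(no output)
```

View pics/topc.png

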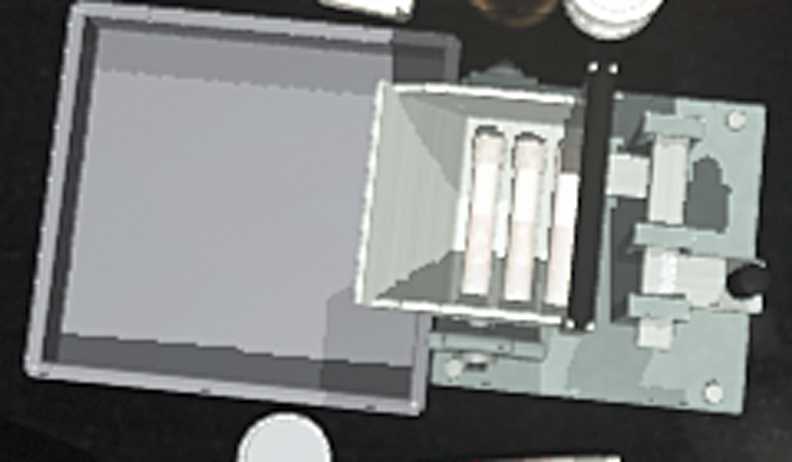

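```bash
cat > h.py <<'E'
import numpy as np
from scipy.spatial.transform import Rotation as R
from scipy.optimize import least_squares
def rot(a): return R.from_euler('xyz',a,degrees=True)
def proj(P,c):
    p=rot(c['orientation']).inv().apply(P-c['origin'])
    return np.c_[c['fx']*p[:,0]/p[:,2]+c['cx'],c['fy']*p[:,1]/p[:,2]+c['cy']]
def stand(P,s):
    return R.from_euler('z',s[2]).apply(P)+[s[0],s[1],0]
E
python3 - <<'E'
from h import *
from workcell import get_calibration
c=get_calibration('top')
P=np.array([[61,-50,250],[-61,-50,250],[-25,-143,182],[100,-170,8],[-100,-170,8],[61,65,186],[-61,65,186]])/1e3
uv=np.array([[602,72],[580,323],[757,281],[767,104],[743,412],[381,82],[357,303]])/3.3+[180,170]
r=least_squares(lambda s:(proj(stand(P,s),c)-uv).ravel(),[.5,-.05,0])
print(r.x,np.degrees(r.x[2]));print((r.fun.reshape(-1,2)).round(1))
s=r.x
print(stand(P[:3],s), stand(np.array([[-.025,-.143,.164],[0,0,.12],[-.08,-.143,.164]]),s))
# scene check
print(proj(stand(P,s),get_calibration('scene')).round())
E
```

```text
[ 0.60045903 -0.00627559 -0.08642874] -4.952001824739868
[[ 0.2  1.1]
 [ 0.4 -0.6]
 [-0.7 -1.8]
 [-0.3  0.7]
 [-0.1  1. ]
 [ 0.1 -0.7]
 [ 0.3  0.6]]
[[ 0.65691528 -0.06135454  0.25      ]
 [ 0.53537066 -0.05082336  0.25      ]
 [ 0.56320842 -0.14658379  0.182     ]] [[ 0.56320842 -0.14658379  0.164     ]
 [ 0.60045903 -0.00627559  0.12      ]
 [ 0.50841371 -0.14183612  0.164     ]]
[[360. 197.]
 [300. 207.]
 [339. 258.]
 [405. 333.]
 [308. 359.]
 [335. 207.]
 [280. 217.]]
```

{"method": "send_rows", "body": {
  "linear": [
    [0, 0, -0.014],
    [0, 0, -0.014],
    [0, 0, -0.014],
    [0, 0, -0.014],
    [0, 0, -0.014],
    [0, 0, -0.014],
    [0, 0, -0.014],
    [0, 0, -0.014]
  ],
  "twist": [
    [0, 0, 1.05],
    [0, 0, 1.05],
    [0, 0, 1.05],
    [0, 0, 1.05],
    [0, 0, 1.05],
    [0, 0, 1.05],
    [0, 0, 1.05],
    [0, 0, 1.05]
  ],
  "gripper": [60, 60, 60, 60, 60, 60, 60, 60]
}}

```text
time: 1.1
ee_pos: [0.1828, 0.5187, 0.3573]
tcp_rot: [-180.0, 0.0, 76.2]
wrist_force: [-0.4, -0.1, -0.1]
opening: 0.0514
grasp_force: 0.0
```

{"method": "send_rows", "body": {
  "linear": [
    [-0.035, 0.033, 0],
    [-0.035, 0.033, 0],
    [-0.035, 0.033, 0],
    [-0.035, 0.033, 0],
    [-0.035, 0.033, 0],
    [-0.035, 0.033, 0],
    [-0.035, 0.033, 0],
    [-0.035, 0.033, 0]
  ],
  "twist": [
    [0, 0, 0],
    [0, 0, 0],
    [0, 0, 0],
    [0, 0, 0],
    [0, 0, 0],
    [0, 0, 0],
    [0, 0, 0],
    [0, 0, 0]
  ],
  "gripper": [60, 60, 60, 60, 60, 60, 60, 60]
}}

```text
time: 2.1
ee_pos: [0.3751, 0.1837, 0.3571]
tcp_rot: [-180.0, 0.0, 76.6]
wrist_force: [0.3, 0.9, -0.1]
opening: 0.0512
grasp_force: 0.0
```

{"method": "send_rows", "body": {
  "linear": [
    [-0.035, 0.033, 0],
    [-0.035, 0.033, 0],
    [-0.035, 0.033, 0],
    [-0.035, 0.033, 0],
    [-0.035, 0.033, 0],
    [-0.035, 0.033, 0],
    [-0.035, 0.033, 0],
    [-0.035, 0.033, 0]
  ],
  "twist": [
    [0, 0, 0],
    [0, 0, 0],
    [0, 0, 0],
    [0, 0, 0],
    [0, 0, 0],
    [0, 0, 0],
    [0, 0, 0],
    [0, 0, 0]
  ],
  "gripper": [60, 60, 60, 60, 60, 60, 60, 60]
}}

```text
time: 3.1
ee_pos: [0.567, -0.15, 0.3569]
tcp_rot: [-180.0, -0.0, 76.6]
wrist_force: [0.9, 0.0, -0.2]
opening: 0.0514
grasp_force: 0.0
```

{"method": "send_rows", "body": {
  "linear": [
    [0, 0, 0],
    [0, 0, 0],
    [0, 0, 0],
    [0, 0, 0],
    [0, 0, 0],
    [0, 0, 0],
    [0, 0, 0],
    [0, 0, 0]
  ],
  "twist": [
    [0, 0, 1.06],
    [0, 0, 1.06],
    [0, 0, 1.06],
    [0, 0, 1.06],
    [0, 0, 1.06],
    [0, 0, 1.06],
    [0, 0, 1.06],
    [0, 0, 1.06]
  ],
  "gripper": [60, 60, 60, 60, 60, 60, 60, 60]
}}

```text
time: 4.1
ee_pos: [0.5665, -0.1485, 0.3568]
tcp_rot: [-180.0, 0.0, -8.6]
wrist_force: [-0.3, 0.4, 0.3]
opening: 0.0517
grasp_force: 0.0
```

{"method": "send_rows", "body": {
  "linear": [
    [0, 0, 0],
    [0, 0, 0],
    [0, 0, 0],
    [0, 0, 0],
    [0, 0, 0],
    [0, 0, 0],
    [0, 0, 0],
    [0, 0, 0]
  ],
  "twist": [
    [0, 0, 1.06],
    [0, 0, 1.06],
    [0, 0, 1.06],
    [0, 0, 1.06],
    [0, 0, 1.06],
    [0, 0, 1.06],
    [0, 0, 1.06],
    [0, 0, 1.06]
  ],
  "gripper": [60, 60, 60, 60, 60, 60, 60, 60]
}}

```text
time: 5.1
ee_pos: [0.3375, -0.4272, 0.3569]
tcp_rot: [-166.4, 9.3, -58.4]
wrist_force: [0.6, 0.2, -0.7]
opening: 0.0513
grasp_force: 0.0
```

Run:
```python
from workcell import bot
o=bot.get_obs();print(o['q'],o['qd'],o['ee_pos'],o['tcp_rot'],o['time'])
```

```text
[-58.40953309  17.40979505  35.85515092 117.7243043   13.58624119
 179.94185258] [-4.62268366e+01  7.12689637e+00  5.43578386e+00  1.62725589e+01
  1.03682705e+01 -1.36675618e-02] [ 0.33745871 -0.42721068  0.35686687] [-166.40453168    9.26528454  -58.35226564] 5.1
```

{"method": "send_rows", "body": {
  "linear": [
    [0, 0, -0.005],
    [0, 0, 0]
  ],
  "twist": [
    [0, 0, -0.5],
    [0, 0, 0]
  ],
  "gripper": [60, 60]
}}

```text
time: 5.35
ee_pos: [0.3377, -0.4281, 0.362]
tcp_rot: [-165.7, 8.0, -53.4]
wrist_force: [0.8, 0.2, -1.1]
opening: 0.0515
grasp_force: 0.0
```

Run:
```python
from workcell import bot
o=bot.get_obs();print(o['q'],o['qd'],o['ee_pos'],o['tcp_rot'],o['time'])
from h import *
# shift/turn from the present pose to pointing down, yaw as is, at knob xy
M=rot(o['tcp_rot']); T=rot([180,0,-60.0])
print(M.inv().apply(np.array([.562,-.147,.357])-o['ee_pos']), np.degrees((M.inv()*T).as_rotvec())/10)
```

```text
[-58.40710171  17.84682339  37.04491713 118.40529292  13.52548735
 174.85344152] [ 1.55707977 -0.3377936  -0.61875732 -0.52447875  0.04920667  2.68585246] [ 0.33770995 -0.42810861  0.36204631] [-165.71948472    7.96977892  -53.35472292] 5.35
[-0.09009168 -0.332627    0.10293839] [-1.37793157  0.87448705  0.56071125]
```

Run:
```python
from workcell import bot
o=bot.get_obs()
from h import *
M=rot(o['tcp_rot'])
for y in(-30,-10):
  print(np.degrees((M.inv()*rot([180,0,y])).as_rotvec())/10)
```

```text
[-1.56840431  0.49153048 -2.41889392]
[-1.65863699  0.21544123 -4.40485459]
```

{"method": "send_rows", "body": {
  "linear": [
    [0, 0, 0],
    [0, 0, 0],
    [0, 0, 0],
    [0, 0, 0],
    [0, 0, 0]
  ],
  "twist": [
    [-0.332, 0.043, -0.881],
    [-0.332, 0.043, -0.881],
    [-0.332, 0.043, -0.881],
    [-0.332, 0.043, -0.881],
    [-0.332, 0.043, -0.881]
  ],
  "gripper": [60, 60, 60, 60, 60]
}}

```text
time: 5.98
ee_pos: [0.3391, -0.4269, 0.362]
tcp_rot: [179.9, -0.0, -9.6]
wrist_force: [-0.6, 0.3, 0.8]
opening: 0.0512
grasp_force: 0.0
```

{"method": "send_rows", "body": {
  "linear": [
    [0, 0, 0],
    [0, 0, 0],
    [0, 0, 0],
    [0, 0, 0],
    [0, 0, 0],
    [0, 0, 0],
    [0, 0, 0],
    [0, 0, 0]
  ],
  "twist": [
    [0, 0, -1.06],
    [0, 0, -1.06],
    [0, 0, -1.06],
    [0, 0, -1.06],
    [0, 0, -1.06],
    [0, 0, -1.06],
    [0, 0, -1.06],
    [0, 0, -1.06]
  ],
  "gripper": [60, 60, 60, 60, 60, 60, 60, 60]
}}

```text
time: 6.98
ee_pos: [0.3389, -0.4268, 0.362]
tcp_rot: [180.0, 0.0, 75.2]
wrist_force: [0.3, -0.0, 0.5]
opening: 0.0511
grasp_force: 0.0
```

{"method": "send_rows", "body": {
  "linear": [
    [0, 0, 0],
    [0, 0, 0],
    [0, 0, 0],
    [0, 0, 0],
    [0, 0, 0],
    [0, 0, 0],
    [0, 0, 0],
    [0, 0, 0]
  ],
  "twist": [
    [0, 0, -1.06],
    [0, 0, -1.06],
    [0, 0, -1.06],
    [0, 0, -1.06],
    [0, 0, -1.06],
    [0, 0, -1.06],
    [0, 0, -1.06],
    [0, 0, -1.06]
  ],
  "gripper": [60, 60, 60, 60, 60, 60, 60, 60]
}}

```text
time: 7.98
ee_pos: [0.3389, -0.4268, 0.362]
tcp_rot: [-180.0, 0.0, 160.0]
wrist_force: [-0.6, -0.3, -0.9]
opening: 0.051
grasp_force: 0.0
```

{"method": "send_rows", "body": {
  "linear": [
    [0, 0, 0],
    [0, 0, 0],
    [0, 0, 0],
    [0, 0, 0],
    [0, 0, 0],
    [0, 0, 0],
    [0, 0, 0],
    [0, 0, 0]
  ],
  "twist": [
    [0, 0, -1.06],
    [0, 0, -1.06],
    [0, 0, -1.06],
    [0, 0, -1.06],
    [0, 0, -1.06],
    [0, 0, -1.06],
    [0, 0, -1.06],
    [0, 0, -1.06]
  ],
  "gripper": [60, 60, 60, 60, 60, 60, 60, 60]
}}

```text
time: 8.98
ee_pos: [0.3389, -0.4268, 0.362]
tcp_rot: [-180.0, -0.0, -115.2]
wrist_force: [-0.1, -0.3, 0.1]
opening: 0.0508
grasp_force: 0.0
```

{"method": "send_rows", "body": {
  "linear": [
    [0, 0, 0],
    [0, 0, 0]
  ],
  "twist": [
    [0, 0, -1.01],
    [0, 0, -1.01]
  ],
  "gripper": [60, 60]
}}

```text
time: 9.22
ee_pos: [0.3389, -0.4268, 0.3621]
tcp_rot: [-180.0, -0.0, -95.0]
wrist_force: [-0.5, 0.6, -0.3]
opening: 0.0513
grasp_force: 0.0
```

{"method": "send_rows", "body": {
  "linear": [
    [-0.0374, -0.0248, 0],
    [-0.0374, -0.0248, 0],
    [-0.0374, -0.0248, 0],
    [-0.0374, -0.0248, 0],
    [-0.0374, -0.0248, 0.02],
    [-0.0374, -0.0248, 0.02],
    [-0.0374, -0.0248, 0.02],
    [-0.0374, -0.0248, 0.02]
  ],
  "twist": [
    [0, 0, 0],
    [0, 0, 0],
    [0, 0, 0],
    [0, 0, 0],
    [0, 0, 0],
    [0, 0, 0],
    [0, 0, 0],
    [0, 0, 0]
  ],
  "gripper": [60, 60, 60, 60, 60, 60, 60, 60]
}}

```text
time: 10.22
ee_pos: [0.5643, -0.1456, 0.2813]
tcp_rot: [-180.0, -0.0, -95.3]
wrist_force: [0.5, -0.5, 0.3]
opening: 0.0513
grasp_force: 0.0
```

Run:
```python
from workcell import bot,camera,get_calibration
import cv2
from h import *
o=bot.get_obs();im=camera('wrist')[:,:,::-1].copy();print(o['ee_pos'],o['tcp_rot'])
c=get_calibration('wrist');H=np.array(c['hand_eye'])
s=[0.60045903,-0.00627559,-0.08642874]
P=stand(np.array([[-25,-143,182],[-25,-143,137],[-61,-50,257],[61,-50,257]])/1e3,s)
t=rot(o['tcp_rot']).inv().apply(P-o['ee_pos']);k=(t-H[:3,3])@H[:3,:3]
r=np.hypot(k[:,0],k[:,1]);th=np.arctan2(r,k[:,2]);uv=np.c_[c['cx']+c['fx']*th*k[:,0]/r,c['cy']+c['fx']*th*k[:,1]/r]
print(uv.round())
for u in uv: cv2.drawMarker(im,tuple(int(a) for a in u),(0,0,255),0,12)
cv2.imwrite('pics/w1.png',im)
```

```text
[ 0.5642783  -0.14558018  0.28133121] [-1.79985347e+02 -3.00616412e-02 -9.53186796e+01]
[[325. 248.]
 [325. 230.]
 [388. 437.]
 [186. 431.]]
```

View pics/w1.png

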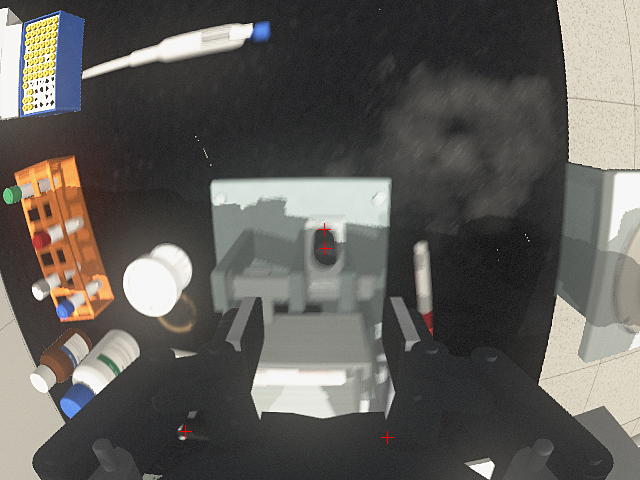

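The knob lies at (325,240), right on the predicted marks, and between the fingers. I'll go down and grip.

{"method": "send_rows", "body": {
  "linear": [
    [0, 0, 0.02],
    [0, 0, 0.02],
    [0, 0, 0.02],
    [0, 0, 0.02],
    [0, 0, 0.02],
    [0, 0, 0.011],
    [0, 0, 0.01],
    [0, 0, 0]
  ],
  "twist": [
    [0, 0, 0],
    [0, 0, 0],
    [0, 0, 0],
    [0, 0, 0],
    [0, 0, 0],
    [0, 0, 0],
    [0, 0, 0],
    [0, 0, 0]
  ],
  "gripper": [60, 60, 60, 60, 60, 60, 60, 60]
}}

```text
time: 11.28
ee_pos: [0.5632, -0.1478, 0.1607]
tcp_rot: [180.0, -0.0, -95.3]
wrist_force: [-0.3, -0.6, 0.3]
opening: 0.051
grasp_force: 0.0
```

{"method": "send_rows", "body": {
  "linear": [
    [0, 0, 0],
    [0, 0, 0],
    [0, 0, 0],
    [0, 0, 0],
    [0, 0, 0],
    [0, 0, 0]
  ],
  "twist": [
    [0, 0, 0],
    [0, 0, 0],
    [0, 0, 0],
    [0, 0, 0],
    [0, 0, 0],
    [0, 0, 0]
  ],
  "gripper": [0, 0, 0, 0, 0, 0],
  "grip_force": 30
}}

```text
time: 12.02
ee_pos: [0.5635, -0.1481, 0.1618]
tcp_rot: [-179.9, -0.0, -95.3]
wrist_force: [-1.8, -1.0, 5.7]
opening: 0.0172
grasp_force: 29.3
```

{"method": "send_rows", "body": {
  "linear": [
    [0, 0.006, 0],
    [0, 0.008, 0],
    [0, 0.008, 0],
    [0, 0.008, 0],
    [0, 0.008, 0],
    [0, 0.008, 0],
    [0, 0.006, 0],
    [0, 0.002, 0]
  ],
  "twist": [
    [0, 0, 0],
    [0, 0, 0],
    [0, 0, 0],
    [0, 0, 0],
    [0, 0, 0],
    [0, 0, 0],
    [0, 0, 0],
    [0, 0, 0]
  ],
  "gripper": [0, 0, 0, 0, 0, 0, 0, 0]
}}

```text
time: 13.02
ee_pos: [0.5097, -0.1433, 0.1618]
tcp_rot: [-179.9, -0.1, -95.3]
wrist_force: [1.9, -1.1, 6.3]
opening: 0.0169
grasp_force: 29.6
```

{"method": "send_rows", "body": {
  "linear": [
    [0, 0, 0],
    [0, 0, 0]
  ],
  "twist": [
    [0, 0, 0],
    [0, 0, 0]
  ],
  "gripper": [0, 0]
}}

```text
time: 13.28
ee_pos: [0.5096, -0.1433, 0.1618]
tcp_rot: [-179.9, -0.1, -95.3]
wrist_force: [-1.7, -1.9, 7.3]
opening: 0.0171
grasp_force: 29.7
```

{"method": "send_rows", "body": {
  "linear": [
    [0, 0, 0],
    [0, 0, 0],
    [0, 0, -0.02],
    [0, 0, -0.04],
    [0, 0, -0.04],
    [0, 0, -0.04],
    [0, 0, -0.04],
    [0, 0, -0.02]
  ],
  "twist": [
    [0, 0, 0],
    [0, 0, 0],
    [0, 0, 0],
    [0, 0, 0],
    [0, 0, 0],
    [0, 0, 0],
    [0, 0, 0],
    [0, 0, 0]
  ],
  "gripper": [55, 55, 55, 55, 55, 55, 55, 55]
}}

```text
time: 14.28
ee_pos: [0.5097, -0.1429, 0.363]
tcp_rot: [-179.9, -0.0, -95.3]
wrist_force: [1.0, 0.5, -0.3]
opening: 0.047
grasp_force: 0.0
```

{"method": "send_rows", "body": {
  "linear": [
    [0, 0, 0],
    [0, 0, 0],
    [0, 0, 0],
    [0, 0, 0],
    [0, 0, 0],
    [0, 0, 0],
    [0, 0, 0],
    [0, 0, 0]
  ],
  "twist": [
    [0, 0, 1.06],
    [0, 0, 1.06],
    [0, 0, 1.06],
    [0, 0, 1.06],
    [0, 0, 1.06],
    [0, 0, 1.06],
    [0, 0, 1.06],
    [0, 0, 1.06]
  ],
  "gripper": [55, 55, 55, 55, 55, 55, 55, 55]
}}

```text
time: 15.28
ee_pos: [0.5096, -0.1429, 0.3607]
tcp_rot: [-180.0, -0.0, 179.6]
wrist_force: [-0.2, -0.7, 0.2]
opening: 0.0472
grasp_force: 0.0
```

{"method": "send_rows", "body": {
  "linear": [
    [0, 0, 0],
    [-0.0196, 0.0235, 0],
    [-0.0196, 0.0235, 0],
    [-0.0196, 0.0235, 0],
    [-0.0196, 0.0235, 0],
    [0, 0, 0.01],
    [0, 0, 0.01]
  ],
  "twist": [
    [0, 0, 0.46],
    [0, 0, 0],
    [0, 0, 0],
    [0, 0, 0],
    [0, 0, 0],
    [0, 0, 0],
    [0, 0, 0]
  ],
  "gripper": [55, 55, 55, 55, 55, 55, 55]
}}

```text
time: 16.15
ee_pos: [0.5951, -0.0559, 0.34]
tcp_rot: [-180.0, -0.1, 175.3]
wrist_force: [0.5, -0.1, 0.5]
opening: 0.0467
grasp_force: 0.0
```

Run:
```python
from workcell import bot,camera,get_calibration
import cv2
from h import *
o=bot.get_obs();im=camera('wrist')[:,:,::-1].copy();print(o['ee_pos'],o['tcp_rot'])
c=get_calibration('wrist');H=np.array(c['hand_eye'])
s=[0.60045903,-0.00627559,-0.08642874]
P=stand(np.array([[-80,-143,182],[-61,-50,250],[0,-50,250],[61,-50,250]])/1e3,s)
t=rot(o['tcp_rot']).inv().apply(P-o['ee_pos']);print(t[2]);k=(t-H[:3,3])@H[:3,:3]
r=np.hypot(k[:,0],k[:,1]);th=np.arctan2(r,k[:,2]);uv=np.c_[c['cx']+c['fx']*th*k[:,0]/r,c['cy']+c['fx']*th*k[:,1]/r]
print(uv.round())
for u in uv: cv2.drawMarker(im,tuple(int(a) for a in u),(0,0,255),0,12)
cv2.imwrite('pics/w2.png',im)
```

```text
[ 0.59512982 -0.05592011  0.33995595] [-1.79961517e+02 -5.71479333e-02  1.75314563e+02]
[-1.11328444e-03 -2.51091497e-05  8.99549175e-02]
[[205. 129.]
 [323. 157.]
 [322. 255.]
 [322. 339.]]
```

View pics/w2.png

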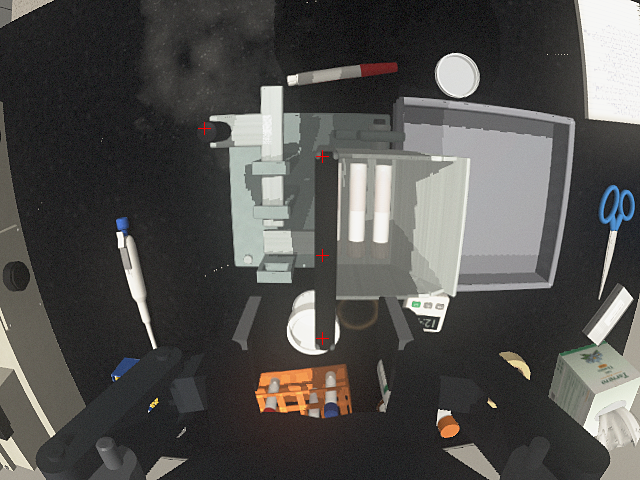

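The bar runs vertically at column 325, centred between the fingers within 1–2 mm. The knob at (212,130) shows the lock bar fully drawn. I'll go down and grip.

{"method": "send_rows", "body": {
  "linear": [
    [0, 0.0005, 0.02],
    [0, 0.0005, 0.02],
    [0, 0, 0.02],
    [0, 0, 0.02],
    [0, 0, 0.01],
    [0, 0, 0.005],
    [0, 0, 0],
    [0, 0, 0]
  ],
  "twist": [
    [0, 0, 0],
    [0, 0, 0],
    [0, 0, 0],
    [0, 0, 0],
    [0, 0, 0],
    [0, 0, 0],
    [0, 0, 0],
    [0, 0, 0]
  ],
  "gripper": [55, 55, 55, 55, 55, 55, 55, 55]
}}

```text
time: 17.2
ee_pos: [0.5957, -0.0548, 0.2468]
tcp_rot: [-180.0, 0.1, 175.3]
wrist_force: [-0.8, -0.9, 0.9]
opening: 0.0476
grasp_force: 0.0
```

{"method": "send_rows", "body": {
  "linear": [
    [0, 0, 0],
    [0, 0, 0],
    [0, 0, 0],
    [0, 0, 0],
    [0, 0, 0],
    [0, 0, 0]
  ],
  "twist": [
    [0, 0, 0],
    [0, 0, 0],
    [0, 0, 0],
    [0, 0, 0],
    [0, 0, 0],
    [0, 0, 0]
  ],
  "gripper": [0, 0, 0, 0, 0, 0],
  "grip_force": 30
}}

```text
time: 17.95
ee_pos: [0.5957, -0.0542, 0.2465]
tcp_rot: [180.0, 0.1, 175.3]
wrist_force: [1.1, 6.4, 2.9]
opening: 0.0128
grasp_force: 29.5
```

Run:
```python
import numpy as np
def p(t): t=np.radians(t);return np.array([-50*np.cos(t)+130*np.sin(t),-(50*np.sin(t)+130*np.cos(t))])  # y, -z (tool y,z)
for a in range(0,100,10): print(a,[(p(a+2.5*(i+1))-p(a+2.5*i)).round(1).tolist() for i in range(4)])
```

```text
0 [[5.7, -2.1], [5.8, -1.8], [5.9, -1.6], [5.9, -1.3]]
10 [[6.0, -1.0], [6.0, -0.8], [6.1, -0.5], [6.1, -0.2]]
20 [[6.1, 0.0], [6.1, 0.3], [6.1, 0.6], [6.0, 0.8]]
30 [[6.0, 1.1], [5.9, 1.3], [5.9, 1.6], [5.8, 1.8]]
40 [[5.7, 2.1], [5.6, 2.3], [5.5, 2.6], [5.4, 2.8]]
50 [[5.3, 3.1], [5.1, 3.3], [5.0, 3.5], [4.8, 3.7]]
60 [[4.6, 3.9], [4.5, 4.1], [4.3, 4.3], [4.1, 4.5]]
70 [[3.9, 4.7], [3.7, 4.8], [3.5, 5.0], [3.2, 5.1]]
80 [[3.0, 5.3], [2.8, 5.4], [2.5, 5.5], [2.3, 5.6]]
90 [[2.1, 5.7], [1.8, 5.8], [1.6, 5.9], [1.3, 5.9]]
```

{"method": "send_rows", "body": {
  "linear": [
    [0, 0.0057, -0.0021],
    [0, 0.0058, -0.0018],
    [0, 0.0059, -0.0016],
    [0, 0.0059, -0.0013],
    [0, 0.006, -0.001],
    [0, 0.006, -0.0008],
    [0, 0.0061, -0.0005],
    [0, 0.0061, -0.0002]
  ],
  "twist": [
    [0, 0, 0],
    [0, 0, 0],
    [0, 0, 0],
    [0, 0, 0],
    [0, 0, 0],
    [0, 0, 0],
    [0, 0, 0],
    [0, 0, 0]
  ],
  "gripper": [0, 0, 0, 0, 0, 0, 0, 0]
}}

```text
time: 18.95
ee_pos: [0.5997, -0.007, 0.2553]
tcp_rot: [-180.0, 0.0, 175.3]
wrist_force: [4.2, -2.2, 3.2]
opening: 0.013
grasp_force: 31.0
```

Forces are low and the skip is turning.

{"method": "send_rows", "body": {
  "linear": [
    [0, 0.0061, 0],
    [0, 0.0061, 0.0003],
    [0, 0.0061, 0.0006],
    [0, 0.006, 0.0008],
    [0, 0.006, 0.0011],
    [0, 0.0059, 0.0013],
    [0, 0.0059, 0.0016],
    [0, 0.0058, 0.0018]
  ],
  "twist": [
    [0, 0, 0],
    [0, 0, 0],
    [0, 0, 0],
    [0, 0, 0],
    [0, 0, 0],
    [0, 0, 0],
    [0, 0, 0],
    [0, 0, 0]
  ],
  "gripper": [0, 0, 0, 0, 0, 0, 0, 0]
}}

```text
time: 19.95
ee_pos: [0.6032, 0.0408, 0.2477]
tcp_rot: [-180.0, -0.0, 175.3]
wrist_force: [4.4, 2.3, 9.3]
opening: 0.013
grasp_force: 31.7
```

{"method": "send_rows", "body": {
  "linear": [
    [0, 0.0057, 0.0021],
    [0, 0.0056, 0.0023],
    [0, 0.0055, 0.0026],
    [0, 0.0054, 0.0028],
    [0, 0.0053, 0.0031],
    [0, 0.0051, 0.0033],
    [0, 0.005, 0.0035],
    [0, 0.0048, 0.0037]
  ],
  "twist": [
    [0, 0, 0],
    [0, 0, 0],
    [0, 0, 0],
    [0, 0, 0],
    [0, 0, 0],
    [0, 0, 0],
    [0, 0, 0],
    [0, 0, 0]
  ],
  "gripper": [0, 0, 0, 0, 0, 0, 0, 0]
}}

```text
time: 20.95
ee_pos: [0.6067, 0.0829, 0.2242]
tcp_rot: [-180.0, -0.0, 175.3]
wrist_force: [1.9, -1.4, 0.6]
opening: 0.0129
grasp_force: 31.1
```

{"method": "send_rows", "body": {
  "linear": [
    [0, 0.0046, 0.0039],
    [0, 0.0045, 0.0041],
    [0, 0.0043, 0.0043],
    [0, 0.0041, 0.0045],
    [0, 0.0039, 0.0047],
    [0, 0.0037, 0.0048],
    [0, 0.0035, 0.005],
    [0, 0.0032, 0.0051]
  ],
  "twist": [
    [0, 0, 0],
    [0, 0, 0],
    [0, 0, 0],
    [0, 0, 0],
    [0, 0, 0],
    [0, 0, 0],
    [0, 0, 0],
    [0, 0, 0]
  ],
  "gripper": [0, 0, 0, 0, 0, 0, 0, 0]
}}

```text
time: 21.95
ee_pos: [0.6094, 0.1145, 0.1877]
tcp_rot: [-180.0, 0.0, 175.3]
wrist_force: [1.9, -0.4, 0.6]
opening: 0.0126
grasp_force: 31.2
```

{"method": "send_rows", "body": {
  "linear": [
    [0, 0.003, 0.0053],
    [0, 0.0028, 0.0054],
    [0, 0.0025, 0.0055],
    [0, 0.0023, 0.0056],
    [0, 0.0021, 0.0057],
    [0, 0.0018, 0.0058],
    [0, 0.0016, 0.0059],
    [0, 0.0013, 0.0059]
  ],
  "twist": [
    [0, 0, 0],
    [0, 0, 0],
    [0, 0, 0],
    [0, 0, 0],
    [0, 0, 0],
    [0, 0, 0],
    [0, 0, 0],
    [0, 0, 0]
  ],
  "gripper": [0, 0, 0, 0, 0, 0, 0, 0]
}}

```text
time: 22.95
ee_pos: [0.6108, 0.1317, 0.1425]
tcp_rot: [-180.0, 0.0, 175.3]
wrist_force: [0.9, -1.6, 1.2]
opening: 0.0128
grasp_force: 32.0
```

{"method": "send_rows", "body": {
  "linear": [
    [0, 0, 0],
    [0, 0, 0],
    [0, 0, 0],
    [0, 0, 0]
  ],
  "twist": [
    [0, 0, 0],
    [0, 0, 0],
    [0, 0, 0],
    [0, 0, 0]
  ],
  "gripper": [0, 0, 0, 0]
}}

```text
time: 23.45
ee_pos: [0.6108, 0.1315, 0.1431]
tcp_rot: [-180.0, 0.0, 175.3]
wrist_force: [2.1, -0.5, 1.0]
opening: 0.0125
grasp_force: 31.9
```

Run:
```python
from workcell import camera
import cv2,numpy as np
a=camera('top')[150:330,170:430,::-1];b=camera('scene')[150:370,200:440,::-1]
cv2.imwrite('pics/t3.png',np.hstack([cv2.resize(a,(420,360)),cv2.resize(b,(380,360))]))
```

```text
(no output)
```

View pics/t3.png

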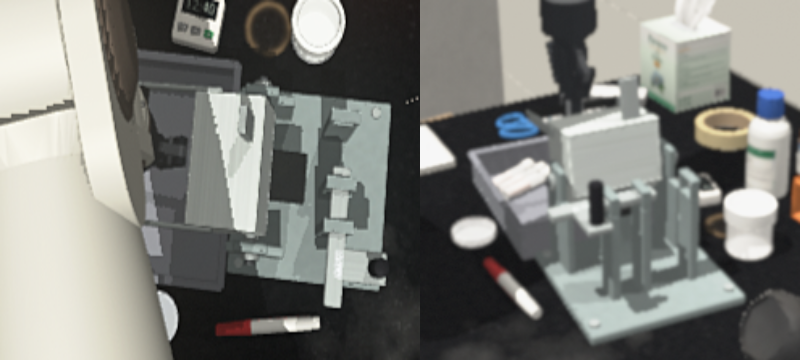

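The skip is fully over, and tubes lie in the tray at about (520,178) in the composite. I'll look closer with the wrist and scene cameras to count them.

Run:
```python
from workcell import camera
import cv2,numpy as np
a=camera('wrist')[:,:,::-1];b=camera('scene')[220:320,225:325,::-1]
cv2.imwrite('pics/w4.png',np.hstack([cv2.resize(a,(440,330)),cv2.resize(b,(330,330),interpolation=cv2.INTER_CUBIC)]))
```

```text
(no output)
```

View pics/w4.png

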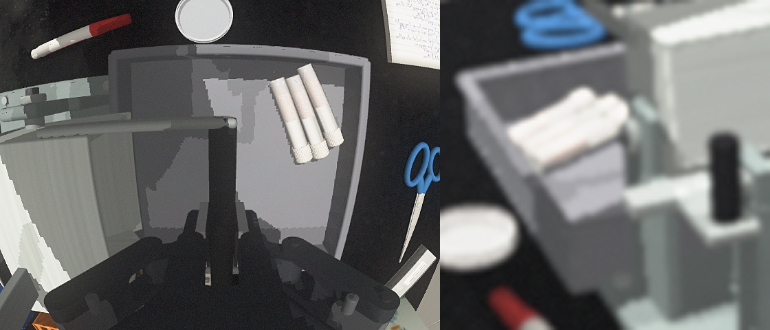

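All three tubes lie together in the tray at about (308,112). Now I'll ease the skip back along the same arc.

{"method": "send_rows", "body": {
  "linear": [
    [0, -0.0013, -0.0059],
    [0, -0.0016, -0.0059],
    [0, -0.0018, -0.0058],
    [0, -0.0021, -0.0057],
    [0, -0.0023, -0.0056],
    [0, -0.0025, -0.0055],
    [0, -0.0028, -0.0054],
    [0, -0.003, -0.0053]
  ],
  "twist": [
    [0, 0, 0],
    [0, 0, 0],
    [0, 0, 0],
    [0, 0, 0],
    [0, 0, 0],
    [0, 0, 0],
    [0, 0, 0],
    [0, 0, 0]
  ],
  "gripper": [0, 0, 0, 0, 0, 0, 0, 0]
}}

```text
time: 24.65
ee_pos: [0.6093, 0.1144, 0.1885]
tcp_rot: [180.0, 0.0, 175.3]
wrist_force: [0.9, 2.3, -1.5]
opening: 0.0127
grasp_force: 30.5
```

{"method": "send_rows", "body": {
  "linear": [
    [0, -0.0032, -0.0051],
    [0, -0.0035, -0.005],
    [0, -0.0037, -0.0048],
    [0, -0.0039, -0.0047],
    [0, -0.0041, -0.0045],
    [0, -0.0043, -0.0043],
    [0, -0.0045, -0.0041],
    [0, -0.0046, -0.0039]
  ],
  "twist": [
    [0, 0, 0],
    [0, 0, 0],
    [0, 0, 0],
    [0, 0, 0],
    [0, 0, 0],
    [0, 0, 0],
    [0, 0, 0],
    [0, 0, 0]
  ],
  "gripper": [0, 0, 0, 0, 0, 0, 0, 0]
}}

```text
time: 25.65
ee_pos: [0.6067, 0.0837, 0.2262]
tcp_rot: [179.9, 0.1, 175.4]
wrist_force: [-2.3, 9.2, 7.7]
opening: 0.0128
grasp_force: 29.9
```

{"method": "send_rows", "body": {
  "linear": [
    [0, -0.0048, -0.0037],
    [0, -0.005, -0.0035],
    [0, -0.0051, -0.0033],
    [0, -0.0053, -0.0031],
    [0, -0.0054, -0.0028],
    [0, -0.0055, -0.0026],
    [0, -0.0056, -0.0023],
    [0, -0.0057, -0.0021]
  ],
  "twist": [
    [0, 0, 0],
    [0, 0, 0],
    [0, 0, 0],
    [0, 0, 0],
    [0, 0, 0],
    [0, 0, 0],
    [0, 0, 0],
    [0, 0, 0]
  ],
  "gripper": [0, 0, 0, 0, 0, 0, 0, 0]
}}

```text
time: 26.65
ee_pos: [0.6028, 0.0404, 0.2491]
tcp_rot: [180.0, 0.0, 175.3]
wrist_force: [-2.2, 4.5, 6.5]
opening: 0.0126
grasp_force: 31.1
```

{"method": "send_rows", "body": {
  "linear": [
    [0, -0.0058, -0.0018],
    [0, -0.0059, -0.0016],
    [0, -0.0059, -0.0013],
    [0, -0.006, -0.0011],
    [0, -0.006, -0.0008],
    [0, -0.0061, -0.0006],
    [0, -0.0061, -0.0003],
    [0, -0.0061, 0]
  ],
  "twist": [
    [0, 0, 0],
    [0, 0, 0],
    [0, 0, 0],
    [0, 0, 0],
    [0, 0, 0],
    [0, 0, 0],
    [0, 0, 0],
    [0, 0, 0]
  ],
  "gripper": [0, 0, 0, 0, 0, 0, 0, 0]
}}

```text
time: 27.65
ee_pos: [0.599, -0.0079, 0.2554]
tcp_rot: [-180.0, -0.0, 175.3]
wrist_force: [-3.6, 2.4, 7.4]
opening: 0.0129
grasp_force: 31.9
```

Now the last 20°, more slowly at the end, with a slight press onto the stop.

{"method": "send_rows", "body": {
  "linear": [
    [0, -0.0061, 0.0002],
    [0, -0.0061, 0.0005],
    [0, -0.006, 0.0008],
    [0, -0.006, 0.001],
    [0, -0.0059, 0.0013],
    [0, -0.0059, 0.0016],
    [0, -0.0029, 0.001],
    [0, -0.0029, 0.001]
  ],
  "twist": [
    [0, 0, 0],
    [0, 0, 0],
    [0, 0, 0],
    [0, 0, 0],
    [0, 0, 0],
    [0, 0, 0],
    [0, 0, 0],
    [0, 0, 0]
  ],
  "gripper": [0, 0, 0, 0, 0, 0, 0, 0]
}}

```text
time: 28.65
ee_pos: [0.5959, -0.0493, 0.248]
tcp_rot: [-180.0, 0.0, 175.3]
wrist_force: [-3.9, 1.5, 0.7]
opening: 0.013
grasp_force: 31.2
```

{"method": "send_rows", "body": {
  "linear": [
    [0, -0.0029, 0.001],
    [0, -0.0028, 0.0011],
    [0, -0.001, 0.0003],
    [0, 0, 0],
    [0, 0, 0]
  ],
  "twist": [
    [0, 0, 0],
    [0, 0, 0],
    [0, 0, 0],
    [0, 0, 0],
    [0, 0, 0]
  ],
  "gripper": [0, 0, 0, 0, 0]
}}

```text
time: 29.28
ee_pos: [0.5955, -0.0543, 0.2461]
tcp_rot: [179.9, 0.0, 175.4]
wrist_force: [-4.4, 9.8, 3.1]
opening: 0.0131
grasp_force: 31.6
```

Contact with the stop shows as 10 N. I'll open and lift straight off.

{"method": "send_rows", "body": {
  "linear": [
    [0, 0, 0],
    [0, 0, 0],
    [0, 0, 0],
    [0, 0, 0],
    [0, 0, -0.01],
    [0, 0, -0.02],
    [0, 0, -0.03],
    [0, 0, -0.03]
  ],
  "twist": [
    [0, 0, 0],
    [0, 0, 0],
    [0, 0, 0],
    [0, 0, 0],
    [0, 0, 0],
    [0, 0, 0],
    [0, 0, 0],
    [0, 0, 0]
  ],
  "gripper": [55, 55, 55, 55, 55, 55, 55, 55]
}}

```text
time: 30.28
ee_pos: [0.5952, -0.0557, 0.3373]
tcp_rot: [-180.0, 0.0, 175.3]
wrist_force: [-0.0, 0.8, 0.0]
opening: 0.0468
grasp_force: 0.0
```

{"method": "send_rows", "body": {
  "linear": [
    [0, 0, -0.02],
    [0, 0, 0],
    [0, 0, 0]
  ],
  "twist": [
    [0, 0, 0],
    [0, 0, 0],
    [0, 0, 0]
  ],
  "gripper": [55, 55, 55]
}}

```text
time: 30.65
ee_pos: [0.5955, -0.0557, 0.3548]
tcp_rot: [-180.0, -0.0, 175.3]
wrist_force: [0.9, -0.4, -0.4]
opening: 0.0468
grasp_force: 0.0
```

Run:
```python
from workcell import camera
import cv2
cv2.imwrite('pics/w5.png',camera('wrist')[:,:,::-1])
```

```text
(no output)
```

View pics/w5.png

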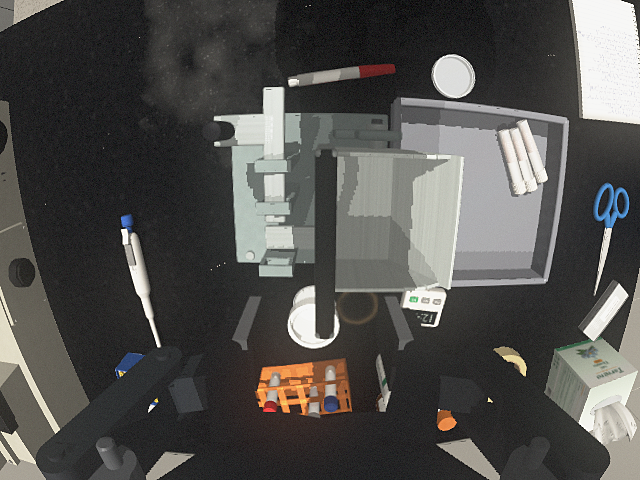

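The skip is empty and upright, with its bar at column 325 as before. The three tubes are in the tray at (523,157), the bystanders haven't moved, and the gripper is clear.

```bash
python3 -c "
from workcell import ticket
print(ticket.job_done())"
```

```text
the job is handed in; nothing more can be done
None
```

The job is handed in: the lock bar is drawn, all three tubes are in the catch tray, the skip is eased back upright and the things round it are undisturbed, though the hand-in returned no verdict.

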